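# Set the vacuum, lock it, and hold the lid at the third index stop

### The arm

A 7-joint arm with a two-finger parallel gripper is mounted at the origin on the work surface. World frame = base frame: x ahead of the robot, y to its left, z up, the work surface at z = 0. Lengths are in m, angles in rad, forces in N, time in s.
With the tool pointing down it reaches from about 0.4 to 0.85 m from the base axis. Payload 4.5 kg.
Tool frame: the origin (TCP) lies on the mounting face of the last link; the fingertips stand 166 mm ahead of it and the grasp point (between the pads) lies 147 mm ahead of it; y points along the fingers, z is the direction in which the jaws open and shut, and the axes are right-handed (so a half turn about y gives the same grasp; the last joint's range is limited). The gripper opens to 88 mm and grips with 3 to 60 N. Pads are 18 mm wide; open, the fingers measure 123 mm over their backs; the gripper's body (75 mm by 187 mm) begins 45 mm behind the grasp point.
Start: joints at [-1.263, 0.689, -0.195, 1.565, 0.157, 0.902, -0.215], TCP at [0.169, 0.602, 0.405] pointing down, gripper open.
Joint ranges: [-3.01, 3.01], [-0.46, 2.08], [-1.47, 1.51], [0.13, 2.56], [-1, 4.14], [0.04, 2.09], [-2.66, 2.66]. Speed limits (rad/s): [2.57, 2.57, 3.14, 3.14, 3.14, 3.14, 3.14].

### API

Orientations are given as a unit quaternion [x, y, z, w].
In Python, from plant import r gives the robot as it stands.
- The arm moves only by the tool arm_command, never from a script. Its argument "deltas" is a list of rows, each an object of numbers: "dx", "dy", "dz": the shift along the tool's x, y, z each as a share of 1000 mm, from -1 to 1; "wx", "wy", "wz": the turn, a rotation vector about the tool's x, y, z each as a share of 45 degrees, from -1 to 1. In form: [{"dx": .., "dy": .., "dz": .., "wx": .., "wy": .., "wz": ..}, ...]. A call has exactly 5 rows; each row is the pose to reach, as a shift and turn from the pose commanded when the call began, along the tool's axes at that moment; what a row does not reach only later rows make up. A row lasts 1/10 s, in which the tool goes at most 50 mm and 8.59 degrees, less where a joint would pass 70% of its speed; a pose out of reach is approached as far as the arm can. A call with a number of a shift or a turn outside -1 to 1 is refused whole. A call with a gripper value outside its range is refused whole. "claw" is the opening, from -1 (shut) to 1 (fully open), set as the call begins (left out, the last holds). The fingers move at their own pace and stop on an object; "grip_force" is the grip in N (left out, the last holds). Time passes only in rows, so rows that repeat a pose let the fingers close, or fill a call up. It gives the time, the measured TCP pose, the force and the opening at its end, in the units of the state.
- r.get_state(): the state, without advancing time (a new reading comes with each control period).
- r.snapshot(name): name is "scene" or "top" or "wrist"; returns the picture (480x640x3 uint8, red, green, blue); there is no depth.
- r.get_calibration(name): a dict with "vertical_fov" (degrees; the focal length in pixels is half the picture's height over the tangent of half this angle, whatever the lens; pixels are square), "cx", "cy" (the principal point, pixels), "k1" (the pictures are not rectified: a ray, as slopes to the right and down, at radius r is drawn at 1 + k1 r^2 times it, then the intrinsics apply), "R" (3x3) and "t" (3): a world point X has camera coordinates R X + t. Camera axes: x right, y down, z forward; pixel columns grow to the right and rows downward; lengths in m; the calibration is good to about 2 mm. A picture is of the moment at which its call begins: read the wrist's pose just before it. get_calibration takes no time and is no camera call; for the wrist camera it gives the pose at the moment of the call.
- r.finish_job(): hands the job in, once; it reports no verdict.
The state is a dict: "clock": time; "q": joint angles; "qd": joint speeds; "joint_torque": joint torques, N m; "tool_pos": TCP position; "eef_rot": TCP orientation; "contact_force": force on the tool from outside, world axes, zero at the start; "moment": the same for the moment, N m; "opening": opening from 0.0 (shut) to 1.0 (fully open).
Only numpy, scipy, OpenCV 4.12 (cv2) and the standard library are available. Lean on these libraries where they do the work, as an engineer would, in place of code of your own. Each camera call takes 0.05 s, during which the arm holds its last target.

### The job

Get the round inlaid lid ready for its next star point: turn the vacuum regulator's knob clockwise until its pointer is at the long mark, and slide the fork lock fully home over the knob. Then turn the indexing head's knob clockwise from its rest, counting three clicks to the third stop without running past it, and hold it there: it springs back if let go, so finish with the gripper still holding the knob. Leave the other things on the bench where they are.

Things in the scene. Friction and masses are not known exactly. Their poses are not given: they have to be found in the camera images.
- regulator: vacuum regulator: aluminium block 94 mm (x) by 190 mm (y) by 40 mm high, bolted to the bench. Origin on the bench under the knob's axis; the block runs from y = -140 to +50 mm. The long mark is on its top at +y of the knob; short ticks every 0.3 rad beside it. The fork lock is on the -y side of the knob. Left or right of the robot, the indexing head on the other side.
- reg_knob (a joint): angle of the regulator knob in rad: 0 with its pointer at the long mark, negative anticlockwise (seen from above) of it; grows clockwise. Limits -1.6 and 0.7; starts between -1.3 and -0.6. Light friction (0.04 Nm), stays where it is left. Within about 0.1 rad of the mark the lock's fork goes over the grip bar; farther off, it meets the bar.
- reg_grip (a point): point on the regulator knob's axis at the height to grip, 72 mm above the bench. The knob is a black disc (48 mm across, its top 51 mm above the bench) with an upright grip bar 12 mm thick, 44 mm long, top 83 mm above the bench. The bar runs along this point's y axis, the white pointer line at the +y end; the point turns with the knob.
- lock (a joint): travel of the fork lock in m, along the regulator's +y axis towards the knob: 0 away, 0.05 fully home with its two prongs either side of the knob's bar. Starts between 0 and 0.006. Sliding friction 2 N; stays where it is left.
- lock_grip (a point): point on the axis of the lock's upright steel post (16 mm across, top 94 mm above the bench), 81 mm above the bench. The post stands on a carriage 40 mm (x) by 46 mm (y), top 58 mm, and is 113 mm from the knob's axis at travel 0, 63 mm when home. Two prongs (8 mm thick, 24 mm apart between centres, 50 to 58 mm above the bench) point from the carriage to the knob.
- index_head: indexing head: grey block 275 mm (x) by 150 mm (y) by 50 mm high, bolted to the bench. Origin on the bench under the knob's axis; the block runs from x = -60 to +215 mm. Under the knob is a fixed steel dividing plate, 104 mm across, top 56 mm above the bench, with 15 small holes, one per stop (24 degrees apart); at rest the knob's pointer is at the hole on the -x side.
- lid_top (a point): centre of the top of the round wooden lid with an inlaid five-pointed star (104 mm across), 73 mm above the bench, on a turntable 110 mm across, 140 mm from the knob along the head's +x. It turns with the indexing knob; it need not be touched.
- index_knob (a joint): angle of the indexing knob in rad: 0 at rest against its end stop (it starts there), grows clockwise seen from above, limit 2.51. Stops (clicks) every 0.419 rad: the third at 1.257. A return spring (0.10 Nm at rest, 0.16 at the third stop) drives it back to 0 whenever let go; the detents add a ripple of +/-0.07 Nm: resistance rises after each stop, then drops going into the next.
- index_grip (a point): point on the indexing knob's axis at the height to grip, 89 mm above the bench. The knob is a dark steel disc (48 mm across, top 65 mm above the bench) with an upright grip bar 14 mm thick, 52 mm long, top 101 mm above the bench. The bar runs along this point's x axis, the pointer at its -x end; the point turns with the knob.
- strip: loose plain wooden strip, 130 x 28 x 18 mm, lying between the two fixtures; origin at the centre of its underside. Bystander.
- glue: loose glue jar, 56 mm across, 70 mm tall, origin at the centre of its underside. Bystander.
- driver: loose screwdriver lying near the robot's base. Bystander.
- blank: loose round wooden blank, 80 mm across, 12 mm thick, near the robot's base. Bystander.
- file: loose file with a wooden handle, about 250 mm long, lying at the robot's left. Bystander.
- cup: loose white coffee mug, 72 mm across, 60 mm tall, at the robot's right. Bystander.
- boxlet: loose small inlaid wooden box, 90 x 70 x 45 mm, far left. Bystander.

How it is judged:
By the outcome, as a careful person would: the job done as asked, in the order asked, and still so for the second after the job is handed in, while the arm keeps its last pose, push and grip.
It also fails if it takes over 58 s, if anything falls off the work surface, if the arm or the gripper's body presses on something with over 40 N, if the wrist force passes 120 N, or if a joint passes its speed limit or range.

## Working session

There is one attempt and no reset: what is moved stays moved. The work goes in short steps, Python scripts to look and compute and a tool call to move; the robot and the scene stay as the last step left them, time stands still between calls to the robot, and variables do not carry over. Pictures are saved under pics/ and viewed, and the job is handed in when it is done.

Besides the shell and the picture viewer there is one more tool, called after "Request:" in YAML: its name, and indented under it one key for each argument. arm_command: Moves the arm, as the interface text tells. Shift numbers are shares of 1000 mm and turn numbers shares of 45 degrees, none past 1 either way. Its arguments: {"type":"object","properties":{"deltas":{"type":"array","items":{"type":"object","properties":{"dx":{"type":"number","minimum":-1,"maximum":1},"dy":{"type":"number","minimum":-1,"maximum":1},"dz":{"type":"number","minimum":-1,"maximum":1},"wx":{"type":"number","minimum":-1,"maximum":1},"wy":{"type":"number","minimum":-1,"maximum":1},"wz":{"type":"number","minimum":-1,"maximum":1}}}},"claw":{"type":"number"},"grip_force":{"type":"number"}},"required":["deltas"]}

```bash
ls; mkdir -p pics
cat > h.py <<'E'
import numpy as np, cv2
from plant import r
def cal(n):
    c=r.get_calibration(n); f=240/np.tan(np.radians(c['vertical_fov'])/2)
    return f,c['cx'],c['cy'],c['k1'],np.array(c['R']),np.array(c['t'])
def ray(c,u,v):
    f,cx,cy,k1,R,t=c
    p=cv2.undistortPoints(np.array([[[u,v]]],float),np.array([[f,0,cx],[0,f,cy],[0,0,1.]]),np.array([k1,0,0,0.]))[0,0]
    return -R.T@t, R.T@np.array([p[0],p[1],1.])
def onz(c,u,v,z):
    o,d=ray(c,u,v); return o+d*(z-o[2])/d[2]
def proj(c,X):
    f,cx,cy,k1,R,t=c; p=R@np.array(X)+t; a=p[:2]/p[2]; a=a*(1+k1*(a@a)); return np.array([f*a[0]+cx,f*a[1]+cy])
def tri(c1,p1,c2,p2):
    o1,d1=ray(c1,*p1);o2,d2=ray(c2,*p2);d1/=np.linalg.norm(d1);d2/=np.linalg.norm(d2)
    s=np.linalg.lstsq(np.stack([d1,-d2],1),o2-o1,rcond=None)[0]
    a=o1+s[0]*d1;b=o2+s[1]*d2
    return (a+b)/2,np.linalg.norm(a-b)
def snap(n,fn):
    im=r.snapshot(n); cv2.imwrite('pics/'+fn+'.png',im[:,:,::-1]); return im
E
python3 - <<'E'
from h import *
import pickle
s=r.get_state();print({k:np.round(v,3) for k,v in s.items()})
for n in['scene','top','wrist']:
    c=cal(n);print(n,c[:4],(-c[4].T@c[5]).round(3),c[4].round(3).tolist());snap(n,n+'0')
    pickle.dump(c,open('pics/'+n+'0.pkl','wb'))
E
```

```text
pics
{'clock': np.float64(0.0), 'q': array([-1.263,  0.69 , -0.195,  1.566,  0.157,  0.902, -0.215]), 'qd': array([-0.   ,  0.   , -0.   ,  0.001, -0.001,  0.001,  0.   ]), 'joint_torque': array([ 1.0000e-03, -5.2756e+01, -1.2670e+00, -1.5343e+01, -5.3000e-02,
        6.0000e-03,  0.0000e+00]), 'tool_pos': array([0.169, 0.601, 0.404]), 'eef_rot': array([ 0.701, -0.097,  0.096, -0.7  ]), 'contact_force': array([-0.563,  0.344, -0.575]), 'moment': array([ 0.026, -0.044,  0.023]), 'opening': np.float64(0.999)}
scene (np.float64(547.5070638247521), 310.98834888587965, 236.66773203977047, 0.015408214016493149) [ 1.419 -0.415  1.214] [[0.412, 0.911, 0.003], [0.675, -0.303, -0.672], [-0.612, 0.279, -0.74]]
top (np.float64(618.6283440834495), 314.4460380701394, 241.64396906265014, -0.02636201722292507) [ 0.306 -0.008  1.703] [[0.002, -1.0, -0.018], [-0.995, -0.001, -0.099], [0.099, 0.018, -0.995]]
wrist (np.float64(332.1418885124432), 324.14240117408036, 241.37974645342035, -0.04669905352778139) [0.089 0.624 0.385] [[0.269, 0.963, -0.002], [0.913, -0.255, 0.32], [0.308, -0.088, -0.947]]
```

View pics/top0.png

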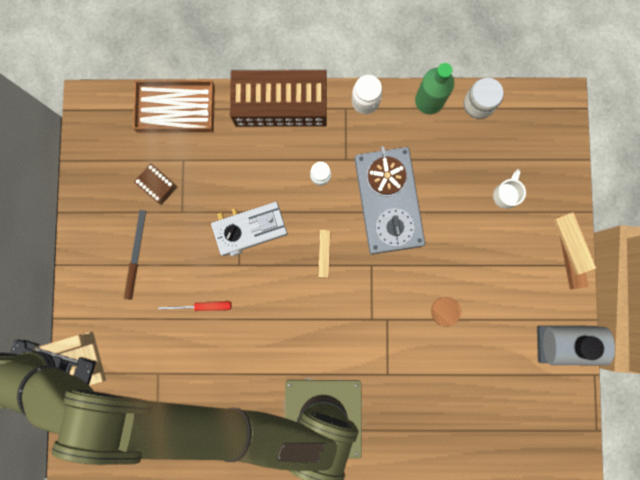

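View pics/scene0.png

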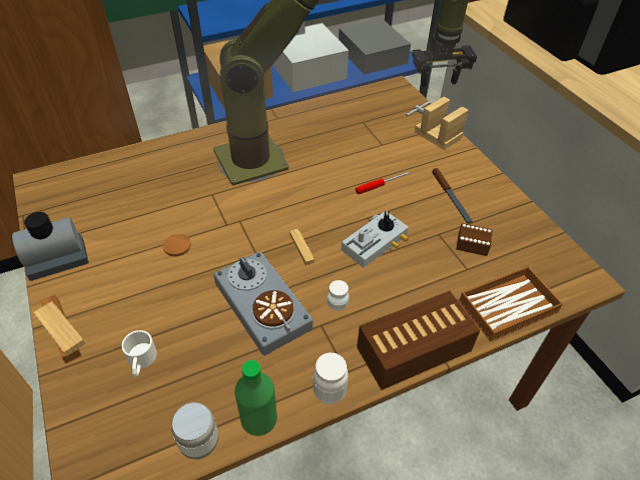

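View pics/wrist0.png

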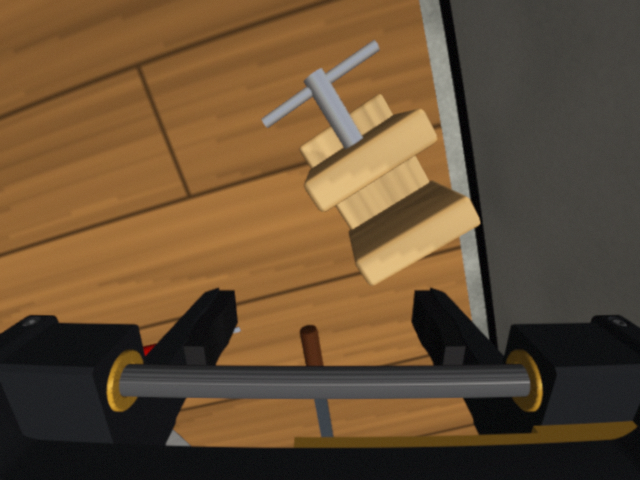

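The top view shows the regulator knob near (232,233) and its lock post to the right near (262,224). The index knob is near (395,227) and the lid near (387,175). The strip and glue jar are at (324,253) and (320,173). I'll zoom in next.

Run:
```python
import cv2,numpy as np
t=cv2.imread('pics/top0.png');s=cv2.imread('pics/scene0.png')
a=cv2.resize(t[190:265,200:300],(800,600),interpolation=cv2.INTER_CUBIC);cv2.imwrite('pics/c1.png',a)
a=cv2.resize(t[195:262,350:440],(800,596),interpolation=cv2.INTER_CUBIC);cv2.imwrite('pics/c2.png',a)
a=cv2.resize(s[200:275,330:430],(800,600),interpolation=cv2.INTER_CUBIC);cv2.imwrite('pics/c3.png',a)
a=cv2.resize(s[240:315,205:305],(800,600),interpolation=cv2.INTER_CUBIC);cv2.imwrite('pics/c4.png',a)
```

```text
(no output)
```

View pics/c1.png

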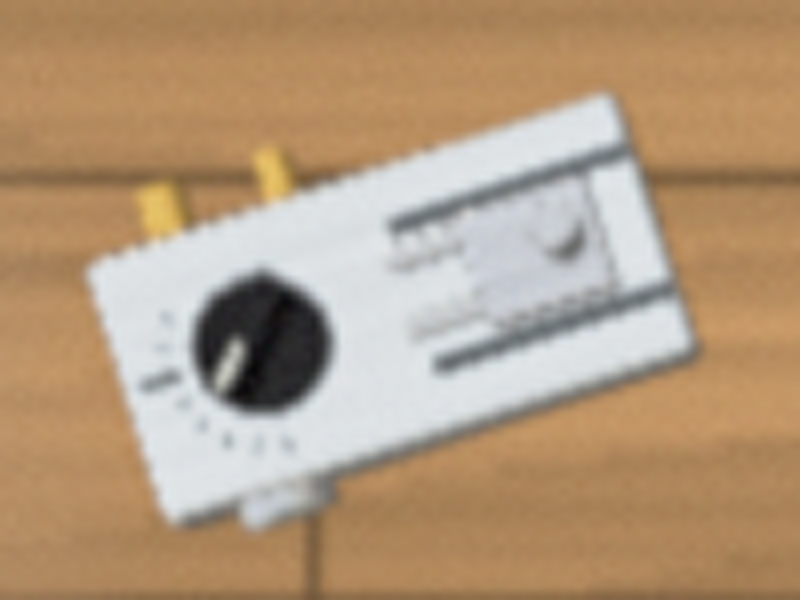

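View pics/c2.png

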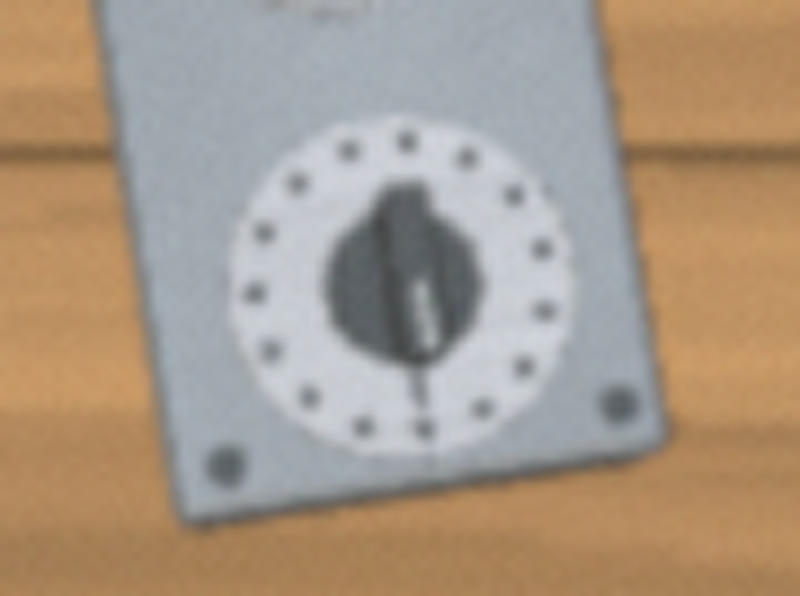

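View pics/c3.png

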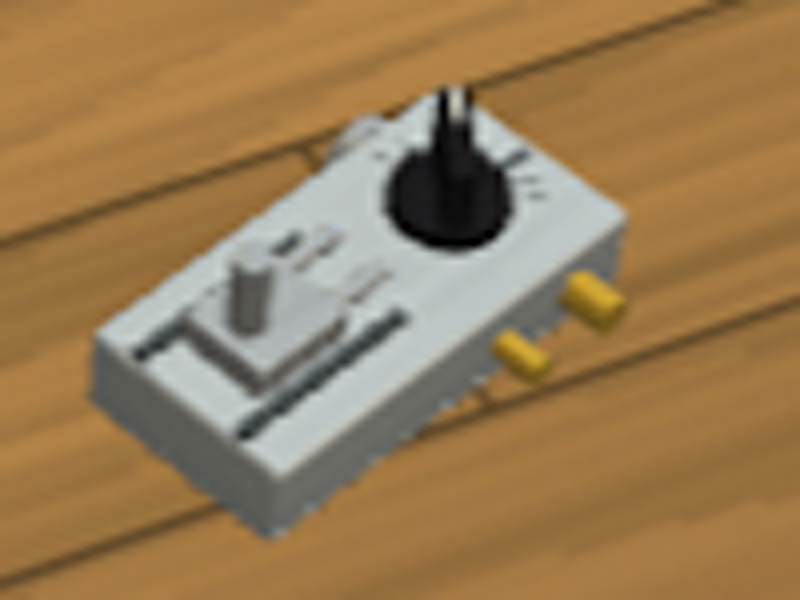

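View pics/c4.png

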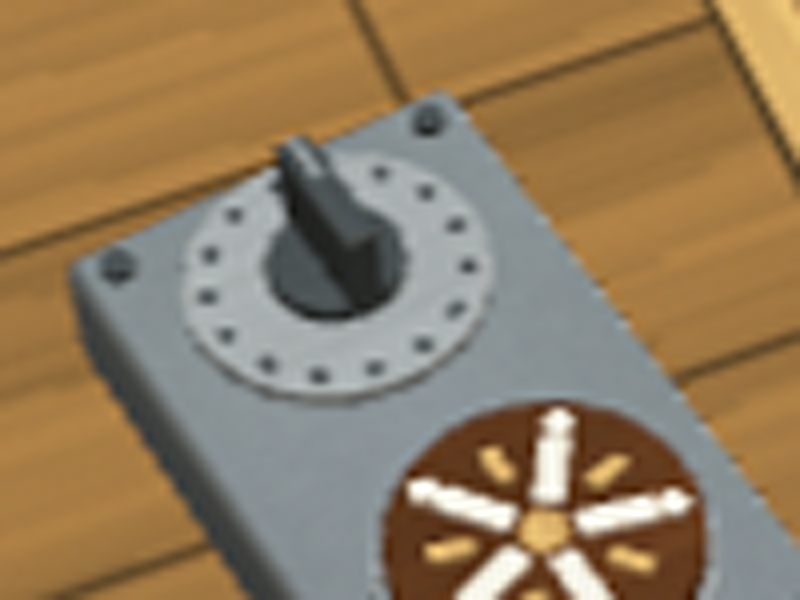

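```bash
cat > m0.py <<'E'
from h import *
import pickle
ct=pickle.load(open('pics/top0.pkl','rb'));cs=pickle.load(open('pics/scene0.pkl','rb'))
T=cv2.imread('pics/top0.png')
c1=lambda x,y:(200+(x+.5)/8-.5,190+(y+.5)/8-.5)
c2=lambda x,y:(350+(x+.5)/8.889-.5,195+(y+.5)/8.889-.5)
c3=lambda x,y:(330+(x+.5)/8-.5,200+(y+.5)/8-.5)
c4=lambda x,y:(205+(x+.5)/8-.5,240+(y+.5)/8-.5)
k=onz(ct,*c1(262,342),.051);m=onz(ct,*c1(160,381),.04)
print('regknob',k,'mark',m,'ang',np.degrees(np.arctan2(*(m-k)[1::-1])))
p=onz(ct,*c1(570,215),.094);print('post',p,np.linalg.norm((p-k)[:2]))
print('regknob scene',onz(cs,*c3(448,197),.051))
print('post scene',onz(cs,*c3(253,250),.094), tri(ct,c1(570,215),cs,c3(253,250)))
b=onz(ct,*c1(222,388),.083);print('ptr end',b,np.degrees(np.arctan2(*(b-k)[1::-1])))
# block edges
e=onz(ct,*c1(90,268),.04)-onz(ct,*c1(612,92),.04);print('edge ang',np.degrees(np.arctan2(e[1],e[0])),np.linalg.norm(e))
i=onz(ct,*c2(402,286),.056);h=onz(ct,*c2(424,430),.056);print('idx',i,np.degrees(np.arctan2(*(h-i)[1::-1])),np.linalg.norm(h-i))
print('idx scene',onz(cs,*c4(338,277),.056),onz(cs,*c4(335,262),.065))
l=onz(ct,386.5,175,.073);print('lid',l,np.degrees(np.arctan2(*(l-i)[1::-1])),np.linalg.norm((l-i)[:2]))
print('strip',onz(ct,324,253,.018),'glue',onz(ct,320,168,.07))
e=onz(ct,*c2(185,522),.05)-onz(ct,*c2(665,440),.05);print('edge',np.degrees(np.arctan2(e[1],e[0])),np.linalg.norm(e))
E
python3 m0.py
```

```text
regknob [0.49558868 0.24340595 0.051     ] mark [0.48353447 0.279586   0.04      ] ang 108.42665911754514
post [0.53267166 0.13599044 0.094     ] 0.11363643414122124
regknob scene [0.50177899 0.24333297 0.051     ]
post scene [0.53009838 0.14426079 0.094     ] (array([0.53328964, 0.13850252, 0.09920529]), np.float64(0.006477883858811774))
ptr end [0.47662475 0.25155306 0.083     ] 156.7511130949478
edge ang 108.80449121692237 0.18726785157442635
idx [ 0.51017675 -0.19321824  0.056     ] -171.98115241602704 0.044004818041674956
idx scene [ 0.51499154 -0.19193235  0.056     ] [ 0.51558231 -0.19241167  0.065     ]
lid [ 0.64737896 -0.17072773  0.073     ] 9.309268018315201 0.1390333389276909
strip [ 0.44255399 -0.00368412  0.018     ] glue [0.66730348 0.00709866 0.07      ]
edge 99.76289286521687 0.14679874761962303
```

```bash
cat >> h.py <<'E'
from scipy.spatial.transform import Rotation as Ro
def tool():
    s=r.get_state(); return np.array(s['tool_pos']),Ro.from_quat(s['eef_rot'])
def rel(goalpos,goalR=None,cmdpos=None,cmdR=None):
    p,R=tool()
    if cmdpos is not None:p=cmdpos
    if cmdR is not None:R=cmdR
    d=R.inv().apply(np.array(goalpos)-p)
    w=(R.inv()*goalR).as_rotvec()/(np.pi/4) if goalR is not None else 0
    print('shift',d.round(4),'turn',np.round(w,4))
def down(deg):  # tool pointing down, tool z (jaw) at world yaw deg
    a=np.radians(deg);z=np.array([np.cos(a),np.sin(a),0]);y=np.array([0,0,-1.]);x=np.cross(y,z)
    return Ro.from_matrix(np.stack([x,y,z],1))
def st():
    s=r.get_state();R=Ro.from_quat(s['eef_rot']).as_matrix()
    print('t',round(float(s['clock']),2),'p',np.round(s['tool_pos'],4),'jaw yaw',round(float(np.degrees(np.arctan2(R[1,2],R[0,2]))),2),'tilt',np.round(R[:,1],3),'F',np.round(s['contact_force'],2),'M',np.round(s['moment'],3),'op',round(float(s['opening']),3),'q',np.round(s['q'],2))
E
python3 - <<'E'
from h import *
st();p,R=tool();print(R.as_matrix().round(3))
c=cal('wrist');print('cam in tool',R.inv().apply(-c[4].T@c[5]-p),(c[4]@R.as_matrix()).round(3).tolist())
for y in (67,-113,98): rel([.49,.24,.40],down(y))
E
```

```text
t 0.15 p [0.1689 0.6015 0.4041] jaw yaw 74.32 tilt [-0.    -0.001 -1.   ] F [0.16 0.14 0.46] M [-0.063 -0.035  0.001] op 1.003 q [-1.26  0.69 -0.19  1.57  0.16  0.9  -0.22]
[[ 0.963 -0.     0.27 ]
 [-0.27  -0.001  0.963]
 [ 0.    -1.    -0.001]]
cam in tool [-0.08357084  0.01908442  0.00039504] [[-0.001, 0.0, 1.0], [0.947, -0.32, 0.001], [0.32, 0.947, -0.0]]
shift [ 0.4068  0.0045 -0.2613] turn [0.0017 0.1627 0.0002]
shift [ 0.4068  0.0045 -0.2613] turn [ 3.0000e-04 -3.8373e+00 -2.6000e-03]
shift [ 0.4068  0.0045 -0.2613] turn [ 1.700e-03 -5.262e-01 -2.000e-04]
```

Request:
arm_command:
  deltas:
    - {"dx": 0.03, "dz": -0.02}
    - {"dx": 0.07, "dz": -0.05}
    - {"dx": 0.11, "dz": -0.08, "wy": 0.05}
    - {"dx": 0.15, "dz": -0.11, "wy": 0.1}
    - {"dx": 0.19, "dz": -0.14, "wy": 0.16}

```text
invalid input at $.deltas[0]: expected keys dx, dy, dz, wx, wy, wz
```

Request:
arm_command:
  deltas:
    - {"dx": 0.05, "dz": -0.03}
    - {"dx": 0.1, "dz": -0.06}
    - {"dx": 0.145, "dz": -0.09}
    - {"dx": 0.17, "dz": -0.11}
    - {"dx": 0.18, "dz": -0.12}

```text
invalid input at $.deltas[0]: expected keys dx, dy, dz, wx, wy, wz
```

Request:
arm_command:
  deltas:
    - {}
    - {}
    - {}
    - {}
    - {}

```text
invalid input at $.deltas[0]: expected keys dx, dy, dz, wx, wy, wz
```

Run:
```python
from h import *
import pickle
st();pickle.dump(cal('wrist'),open('pics/w1.pkl','wb'));snap('wrist','w1')
```

```text
t 0.15 p [0.1689 0.6015 0.4041] jaw yaw 74.32 tilt [-0.    -0.001 -1.   ] F [0.16 0.14 0.46] M [-0.063 -0.035  0.001] op 1.003 q [-1.26  0.69 -0.19  1.57  0.16  0.9  -0.22]
```

View pics/w1.png

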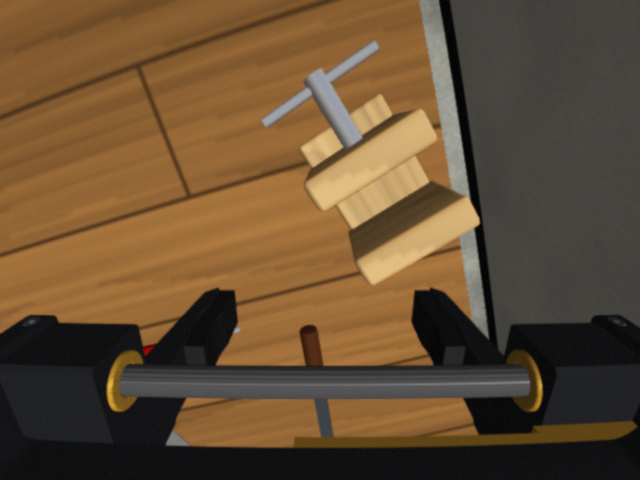

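Request:
arm_command:
  deltas:
    - {"dx": 0.03, "dy": 0, "dz": -0.02, "wx": 0, "wy": 0, "wz": 0}
    - {"dx": 0.07, "dy": 0, "dz": -0.05, "wx": 0, "wy": 0, "wz": 0}
    - {"dx": 0.11, "dy": 0, "dz": -0.08, "wx": 0, "wy": 0.05, "wz": 0}
    - {"dx": 0.15, "dy": 0, "dz": -0.11, "wx": 0, "wy": 0.1, "wz": 0}
    - {"dx": 0.19, "dy": 0, "dz": -0.14, "wx": 0, "wy": 0.16, "wz": 0}

```text
clock: 0.7
tool_pos: [0.315, 0.4138, 0.4047]
eef_rot: [-0.693, 0.141, -0.141, 0.693]
contact_force: [0.8, 0.2, 0.8]
opening: 1.003
```

Request:
arm_command:
  deltas:
    - {"dx": 0.04, "dy": 0, "dz": -0.03, "wx": 0, "wy": 0, "wz": 0}
    - {"dx": 0.08, "dy": 0, "dz": -0.06, "wx": 0, "wy": 0, "wz": 0}
    - {"dx": 0.12, "dy": 0, "dz": -0.09, "wx": 0, "wy": 0, "wz": 0}
    - {"dx": 0.16, "dy": 0, "dz": -0.12, "wx": 0, "wy": 0, "wz": 0}
    - {"dx": 0.18, "dy": 0, "dz": -0.16, "wx": 0, "wy": 0, "wz": 0}

```text
clock: 1.2
tool_pos: [0.4203, 0.1961, 0.4048]
eef_rot: [-0.692, 0.14, -0.142, 0.693]
contact_force: [0.3, -0.6, -0.6]
opening: 1.003
```

Request:
arm_command:
  deltas:
    - {"dx": 0, "dy": 0, "dz": 0, "wx": 0, "wy": 0, "wz": 0}
    - {"dx": 0, "dy": 0, "dz": 0, "wx": 0, "wy": 0, "wz": 0}
    - {"dx": 0, "dy": 0, "dz": 0, "wx": 0, "wy": 0, "wz": 0}
    - {"dx": 0, "dy": 0, "dz": 0, "wx": 0, "wy": 0, "wz": 0}
    - {"dx": 0, "dy": 0, "dz": 0, "wx": 0, "wy": 0, "wz": 0}

```text
clock: 1.7
tool_pos: [0.4173, 0.1995, 0.4047]
eef_rot: [-0.693, 0.139, -0.139, 0.693]
contact_force: [0.3, 0.3, 1.0]
opening: 1.001
```

Run:
```python
from h import *
import pickle
st();pickle.dump(cal('wrist'),open('pics/w2.pkl','wb'));snap('wrist','w2')
```

```text
t 1.7 p [0.4173 0.1995 0.4047] jaw yaw 67.27 tilt [ 0.     0.001 -1.   ] F [0.28 0.32 0.95] M [-0.009  0.002 -0.018] op 1.001 q [-0.4   0.49 -0.22  2.04  0.17  0.64  0.44]
```

View pics/w2.png

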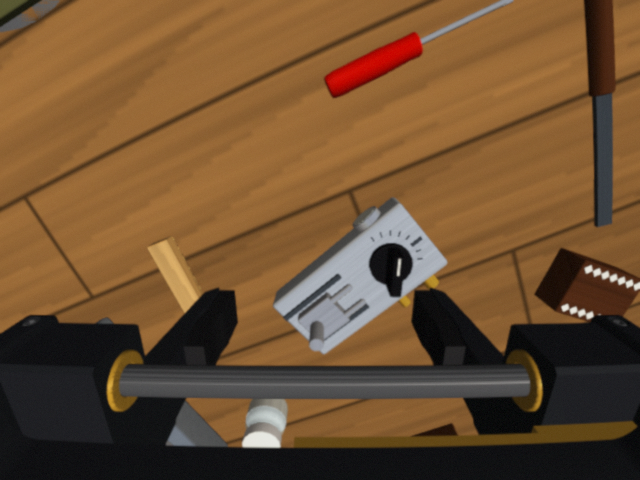

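Run:
```python
import cv2
t=cv2.imread('pics/w2.png');cv2.imwrite('pics/w2c.png',cv2.resize(t[195:360,265:485],(800,600),interpolation=cv2.INTER_CUBIC))
```

```text
(no output)
```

View pics/w2c.png

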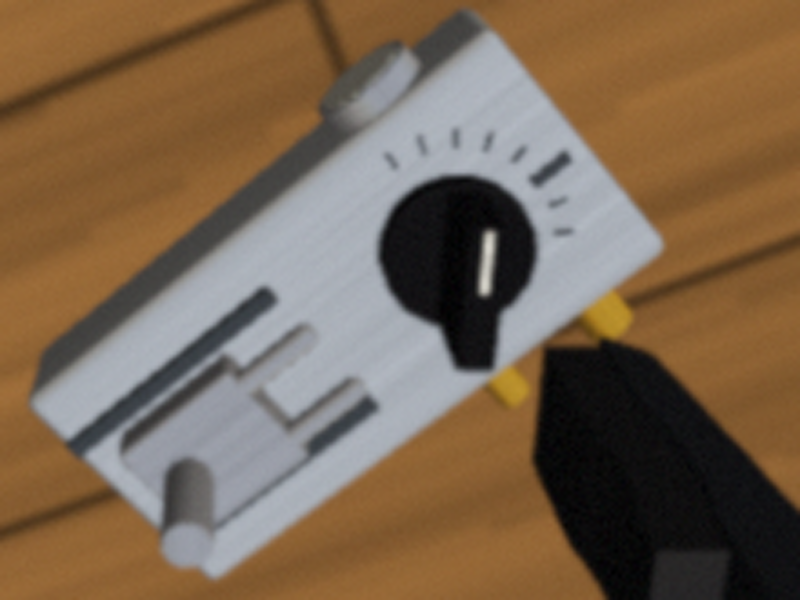

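```bash
cat > m2.py <<'E'
from h import *
import pickle
exec(open('m0.py').read().split("k=onz")[0])
cw=pickle.load(open('pics/w2.pkl','rb'))
g=lambda x,y:(265+(x+.5)/3.636-.5,195+(y+.5)/3.636-.5)
C=[onz(cw,*g(*q),.04) for q in[(490,28),(660,245),(215,578),(35,402)]]
for a in range(4):
    e=C[(a+1)%4]-C[a];print('edge',a,np.linalg.norm(e).round(4),np.degrees(np.arctan2(e[1],e[0])).round(1))
y=(C[1]+C[0]-C[2]-C[3])[:2];y/=np.linalg.norm(y);print('y dir',np.degrees(np.arctan2(y[1],y[0])))
print('knob from block',(C[0]+C[1])[:2]/2-.05*y,sum(C)[:2]/4+.045*y)
k=onz(cw,*g(458,252),.051);m=onz(cw,*g(550,170),.04);print('knob',k,'mark',m,np.degrees(np.arctan2(*(m-k)[1::-1])))
print('knob tri',tri(cw,g(458,252),ct,c1(262,342)))
print('post',onz(cw,*g(188,545),.094),tri(cw,g(188,545),ct,c1(570,215)))
a=onz(cw,*g(490,230),.083);b=onz(cw,*g(485,297),.083);d=a-b;print('ptr',a,b,np.degrees(np.arctan2(d[1],d[0])),np.degrees(np.arctan2(*(a-k)[1::-1])))
print('ptr tri',tri(cw,g(490,230),ct,c1(220,388)),tri(cw,g(485,297),ct,c1(240,345)))
E
python3 m2.py
```

```text
edge 0 0.0896 17.7
edge 1 0.1851 -71.0
edge 2 0.0899 -162.2
edge 3 0.1852 108.9
y dir 108.95957561563053
knob from block [0.49736301 0.24409156] [0.49657841 0.24637543]
knob [0.49645018 0.24563138 0.051     ] mark [0.48698031 0.28066271 0.04      ] 105.12696942008579
knob tri (array([0.49594926, 0.24451914, 0.05111588]), np.float64(0.002344320767991038))
post [0.53251358 0.14319278 0.094     ] (array([0.53544144, 0.1388782 , 0.08659874]), np.float64(0.005565790387277016))
ptr [0.47879742 0.25442507 0.083     ] [0.49708703 0.24687494 0.083     ] 157.56871055537673 153.51991298598452
ptr tri (array([0.47653405, 0.25285855, 0.0870348 ]), np.float64(0.0026237056179161627)) (array([0.48975097, 0.24499425, 0.09629946]), np.float64(0.002576854659851254))
```

Request:
arm_command:
  deltas:
    - {"dx": 0.02, "dy": 0.02, "dz": 0.025, "wx": 0, "wy": 0, "wz": 0}
    - {"dx": 0.04, "dy": 0.05, "dz": 0.05, "wx": 0, "wy": 0, "wz": 0}
    - {"dx": 0.055, "dy": 0.08, "dz": 0.07, "wx": 0, "wy": 0, "wz": 0}
    - {"dx": 0.055, "dy": 0.105, "dz": 0.0725, "wx": 0, "wy": 0, "wz": 0}
    - {"dx": 0.055, "dy": 0.105, "dz": 0.0725, "wx": 0, "wy": 0, "wz": 0}

```text
clock: 2.25
tool_pos: [0.4956, 0.2441, 0.2966]
eef_rot: [0.694, -0.141, 0.138, -0.692]
contact_force: [-0.1, -0.4, -0.1]
opening: 1.001
```

Run:
```python
from h import *
import pickle
st();pickle.dump(cal('wrist'),open('pics/w3.pkl','wb'));t=snap('wrist','w3');st()
```

```text
t 2.25 p [0.4956 0.2441 0.2966] jaw yaw 67.21 tilt [-0.005 -0.003 -1.   ] F [-0.09 -0.44 -0.13] M [-0.024  0.033  0.047] op 1.001 q [-0.44  0.75 -0.17  1.88  0.23  0.53  0.41]
t 2.3 p [0.4957 0.2439 0.2984] jaw yaw 67.19 tilt [-0.003 -0.002 -1.   ] F [-0.57 -0.76 -0.1 ] M [ 0.006 -0.013  0.023] op 0.998 q [-0.44  0.75 -0.17  1.88  0.23  0.53  0.41]
```

View pics/w3.png

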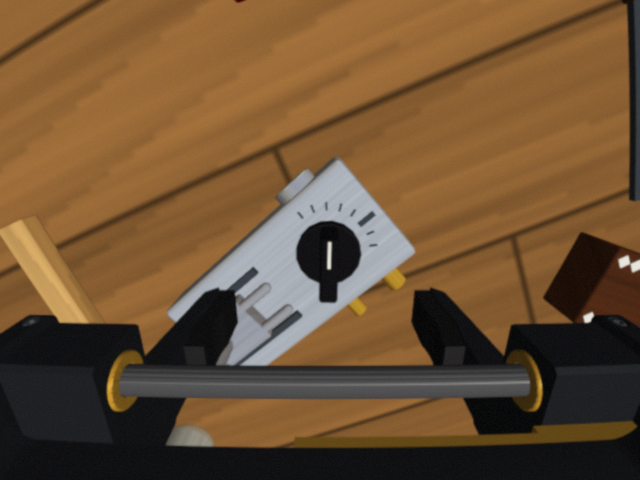

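Run:
```python
from h import *
import pickle
cw=pickle.load(open('pics/w3.pkl','rb'));c2=pickle.load(open('pics/w2.pkl','rb'))
im=cv2.imread('pics/w3.png');g=im.max(2)
m=((g<60)*255).astype(np.uint8);m[305:]=0;m[:,:270]=0;m[:,400:]=0
n,l,s,c=cv2.connectedComponentsWithStats(m);i=1+s[1:,4].argmax();print(s[i],c[i])
pts=np.argwhere(l==i)[:,::-1]
for row in range(222,304,8):
    x=pts[pts[:,1]==row,0];print(row,x.min(),x.max(),end='; ')
w=np.argwhere((g[225:290,315:345]>140)); w=w[:,::-1]+[315,225]
print('\nptr',w.min(0),w.max(0))
vx=cv2.fitLine(w.astype(np.float32),2,0,.01,.01).ravel();print(vx)
k=onz(cw,328.5,252,.051);print('knob',k)
a=onz(cw,328.9,243,.083);b=onz(cw,328.9,268,.083);d=a-b;print(a,b,np.degrees(np.arctan2(d[1],d[0])))
mk=onz(cw,367,219,.04);print('mark',mk,np.degrees(np.arctan2(*(mk-k)[1::-1])))
cv2.imwrite('pics/w3c.png',cv2.resize(im[150:330,240:480],(800,600),interpolation=cv2.INTER_CUBIC))
```

```text
[ 297  222   63   80 3216] [327.95584577 255.727301  ]
222 320 335; 230 306 350; 238 301 355; 246 298 358; 254 297 359; 262 299 358; 270 303 353; 278 312 344; 286 320 336; 294 320 336; Traceback (most recent call last):
  File "<stdin>", line 9, in <module>
    return umr_minimum(a, axis, None, out, keepdims, initial, where)
ValueError: zero-size array to reduction operation minimum which has no identity
```

Run:
```python
from h import *
import pickle
cw=pickle.load(open('pics/w3.pkl','rb'))
im=cv2.imread('pics/w3.png');g=im.max(2)
print(g[225:290,315:345].max())
w=np.argwhere((g[225:290,315:345]>100))[:,::-1]+[315,225]
print(len(w),g[255,318:342])
if len(w):print(w.min(0),w.max(0),w.mean(0))
k=onz(cw,328.3,253,.051);print('knob',k)
a=onz(cw,328.9,243,.083);b=onz(cw,328.9,268,.083);d=a-b;print(a,b,np.degrees(np.arctan2(d[1],d[0])))
print('bar far end mid',onz(cw,328,298,.083))
mk=onz(cw,367,219,.04);print('mark',mk,np.degrees(np.arctan2(*(mk-k)[1::-1])))
cv2.imwrite('pics/w3c.png',cv2.resize(im[150:330,240:480],(800,600),interpolation=cv2.INTER_CUBIC))
```

```text
228
232 [ 21  14  11  16  16  18  16  23  61 145 210 225 196 115  42  21  19  18
  18  21  18  20  22  20]
[315 241] [344 289] [330.43965517 267.88793103]
knob [0.49713868 0.24592653 0.051     ]
[0.48008301 0.2531557  0.083     ] [0.4955813  0.24674469 0.083     ] 157.52714383903248
bar far end mid [0.51508148 0.23804131 0.083     ]
mark [0.48722166 0.2810543  0.04      ] 105.76505605966891
```

View pics/w3c.png

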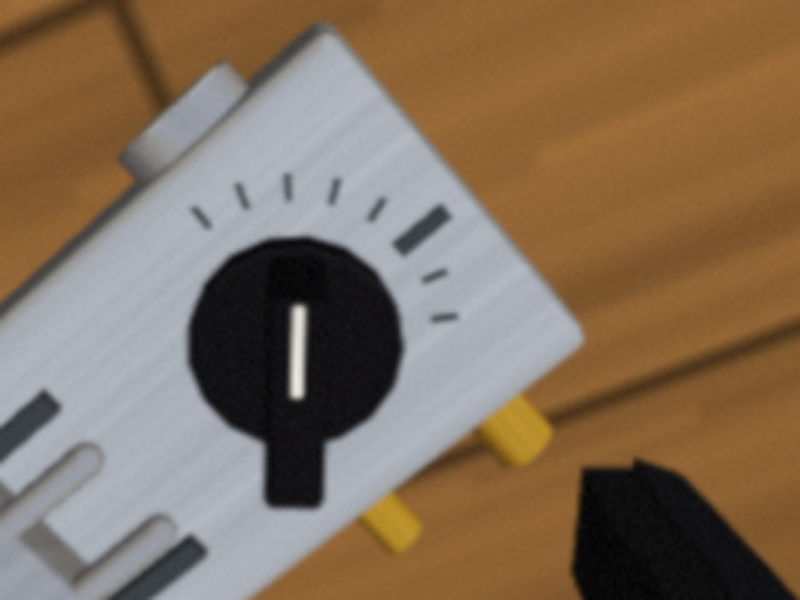

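Request:
arm_command:
  deltas:
    - {"dx": 0, "dy": 0.02, "dz": 0.001, "wx": 0, "wy": 0, "wz": 0}
    - {"dx": 0, "dy": 0.045, "dz": 0.001, "wx": 0, "wy": 0, "wz": 0}
    - {"dx": 0, "dy": 0.065, "dz": 0.001, "wx": 0, "wy": 0, "wz": 0}
    - {"dx": 0, "dy": 0.077, "dz": 0.001, "wx": 0, "wy": 0, "wz": 0}
    - {"dx": 0, "dy": 0.077, "dz": 0.001, "wx": 0, "wy": 0, "wz": 0}

```text
clock: 2.8
tool_pos: [0.4965, 0.2445, 0.2227]
eef_rot: [0.693, -0.14, 0.14, -0.693]
contact_force: [0.4, -0.5, -0.2]
opening: 0.997
```

Run:
```python
from h import *
st()
```

```text
t 2.8 p [0.4965 0.2445 0.2227] jaw yaw 67.13 tilt [-0.001 -0.001 -1.   ] F [ 0.39 -0.53 -0.24] M [-0.029 -0.026 -0.005] op 0.997 q [-0.47  0.88 -0.12  1.91  0.26  0.37  0.38]
```

Request:
arm_command:
  deltas:
    - {"dx": 0, "dy": 0, "dz": 0, "wx": 0, "wy": 0, "wz": 0}
    - {"dx": 0, "dy": 0, "dz": 0, "wx": 0, "wy": 0, "wz": 0}
    - {"dx": 0, "dy": 0, "dz": 0, "wx": 0, "wy": 0, "wz": 0}
    - {"dx": 0, "dy": 0, "dz": 0, "wx": 0, "wy": 0, "wz": 0}
    - {"dx": 0, "dy": 0, "dz": 0, "wx": 0, "wy": 0, "wz": 0}
  claw: -1
  grip_force: 15

```text
clock: 3.3
tool_pos: [0.497, 0.2445, 0.2231]
eef_rot: [-0.693, 0.14, -0.14, 0.693]
contact_force: [-0.6, 0.0, 0.5]
opening: 0.572
```

Request:
arm_command:
  deltas:
    - {"dx": 0, "dy": 0, "dz": 0, "wx": 0, "wy": 0, "wz": 0}
    - {"dx": 0, "dy": 0, "dz": 0, "wx": 0, "wy": 0, "wz": 0}
    - {"dx": 0, "dy": 0, "dz": 0, "wx": 0, "wy": 0, "wz": 0}
    - {"dx": 0, "dy": 0, "dz": 0, "wx": 0, "wy": 0, "wz": 0}
    - {"dx": 0, "dy": 0, "dz": 0, "wx": 0, "wy": 0, "wz": 0}

```text
clock: 3.8
tool_pos: [0.4971, 0.2452, 0.2227]
eef_rot: [-0.692, 0.14, -0.14, 0.694]
contact_force: [0.5, -0.8, 0.3]
opening: 0.131
```

Run:
```python
from h import *
st();snap('wrist','w4')
```

```text
t 3.8 p [0.4971 0.2452 0.2227] jaw yaw 67.13 tilt [ 0.001  0.002 -1.   ] F [ 0.55 -0.82  0.27] M [-0.282 -0.371  0.004] op 0.131 q [-0.47  0.88 -0.12  1.91  0.26  0.37  0.38]
```

View pics/w4.png

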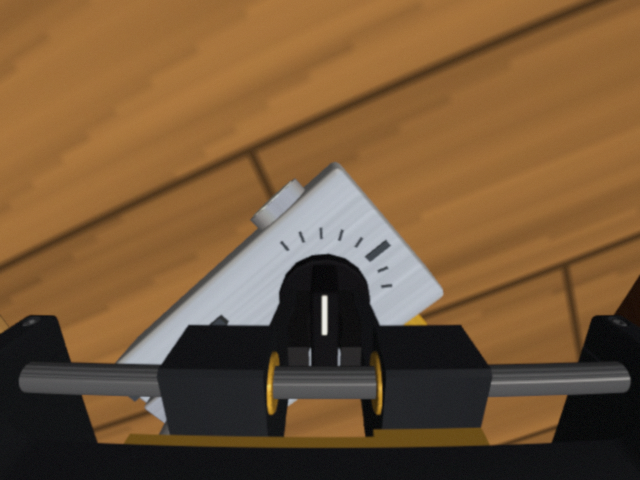

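Request:
arm_command:
  deltas:
    - {"dx": 0, "dy": 0, "dz": 0, "wx": 0, "wy": 0.08, "wz": 0}
    - {"dx": 0, "dy": 0, "dz": 0, "wx": 0, "wy": 0.2, "wz": 0}
    - {"dx": 0, "dy": 0, "dz": 0, "wx": 0, "wy": 0.32, "wz": 0}
    - {"dx": 0, "dy": 0, "dz": 0, "wx": 0, "wy": 0.44, "wz": 0}
    - {"dx": 0, "dy": 0, "dz": 0, "wx": 0, "wy": 0.56, "wz": 0}

```text
clock: 4.35
tool_pos: [0.4972, 0.2454, 0.2227]
eef_rot: [-0.645, 0.289, -0.289, 0.646]
contact_force: [1.7, 1.4, -2.5]
opening: 0.138
```

Request:
arm_command:
  deltas:
    - {"dx": 0, "dy": 0, "dz": 0, "wx": 0, "wy": 0.12, "wz": 0}
    - {"dx": 0, "dy": 0, "dz": 0, "wx": 0, "wy": 0.24, "wz": 0}
    - {"dx": 0, "dy": 0, "dz": 0, "wx": 0, "wy": 0.36, "wz": 0}
    - {"dx": 0, "dy": 0, "dz": 0, "wx": 0, "wy": 0.46, "wz": 0}
    - {"dx": 0, "dy": 0, "dz": 0, "wx": 0, "wy": 0.52, "wz": 0}

```text
clock: 4.85
tool_pos: [0.4974, 0.2455, 0.2227]
eef_rot: [-0.573, 0.413, -0.414, 0.575]
contact_force: [2.8, 3.1, -3.0]
opening: 0.131
```

Run:
```python
from h import *
import pickle
st();pickle.dump(cal('wrist'),open('pics/w5.pkl','wb'));im=snap('wrist','w5');st()
```

```text
t 4.85 p [0.4974 0.2455 0.2227] jaw yaw 18.43 tilt [ 0.002  0.002 -1.   ] F [ 2.76  3.07 -2.95] M [ 0.547 -0.391  0.093] op 0.131 q [-0.57  0.88  0.05  1.91 -0.11  0.35 -0.12]
t 4.9 p [0.4974 0.2455 0.2227] jaw yaw 18.36 tilt [ 0.002  0.002 -1.   ] F [ 2.21  3.34 -2.48] M [ 0.66  -0.338  0.029] op 0.137 q [-0.57  0.88  0.05  1.91 -0.11  0.35 -0.12]
```

View pics/w5.png

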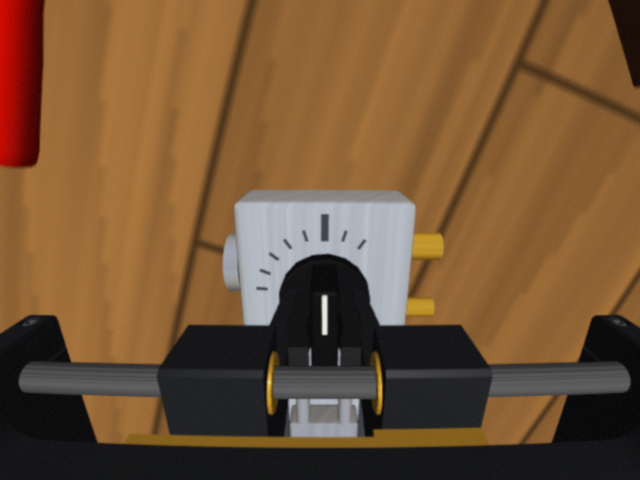

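Request:
arm_command:
  deltas:
    - {"dx": 0, "dy": 0, "dz": 0, "wx": 0, "wy": 0, "wz": 0}
    - {"dx": 0, "dy": 0, "dz": 0, "wx": 0, "wy": 0, "wz": 0}
    - {"dx": 0, "dy": 0, "dz": 0, "wx": 0, "wy": 0, "wz": 0}
    - {"dx": 0, "dy": 0, "dz": 0, "wx": 0, "wy": 0, "wz": 0}
    - {"dx": 0, "dy": 0, "dz": 0, "wx": 0, "wy": 0, "wz": 0}
  claw: 0.1

```text
clock: 5.4
tool_pos: [0.4968, 0.2443, 0.2228]
eef_rot: [0.574, -0.413, 0.413, -0.574]
contact_force: [0.1, 0.2, -0.3]
opening: 0.545
```

Run:
```python
from h import *
st();im=snap('wrist','w6')
```

```text
t 5.4 p [0.4968 0.2443 0.2228] jaw yaw 18.51 tilt [-0. -0. -1.] F [ 0.1   0.24 -0.31] M [-0.082  0.035  0.008] op 0.545 q [-0.57  0.88  0.05  1.92 -0.1   0.35 -0.12]
```

View pics/w6.png

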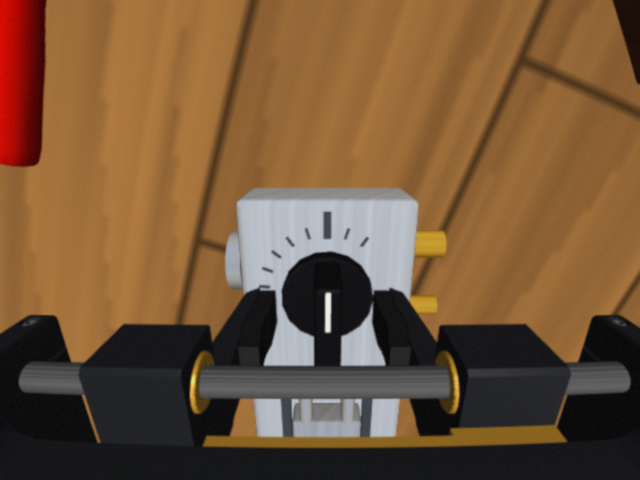

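The pointer (col 327) lines up with the long mark (col 327). The next move slides straight back along the bar to straddle the post.

Request:
arm_command:
  deltas:
    - {"dx": 0, "dy": -0.007, "dz": 0.001, "wx": 0, "wy": 0, "wz": 0}
    - {"dx": 0.03, "dy": -0.008, "dz": 0.001, "wx": 0, "wy": 0, "wz": 0}
    - {"dx": 0.065, "dy": -0.008, "dz": 0.001, "wx": 0, "wy": 0, "wz": 0}
    - {"dx": 0.095, "dy": -0.008, "dz": 0.001, "wx": 0, "wy": 0, "wz": 0}
    - {"dx": 0.109, "dy": -0.008, "dz": 0.001, "wx": 0, "wy": 0, "wz": 0}

```text
clock: 5.95
tool_pos: [0.5335, 0.1381, 0.2313]
eef_rot: [0.573, -0.414, 0.415, -0.573]
contact_force: [-0.4, -0.7, -0.7]
opening: 0.554
```

Run:
```python
from h import *
st();im=snap('wrist','w7')
```

```text
t 5.95 p [0.5335 0.1381 0.2313] jaw yaw 18.27 tilt [ 0.001 -0.002 -1.   ] F [-0.44 -0.67 -0.74] M [-0.067  0.029  0.004] op 0.554 q [-0.35  0.86  0.02  1.92 -0.04  0.36  0.02]
```

View pics/w7.png

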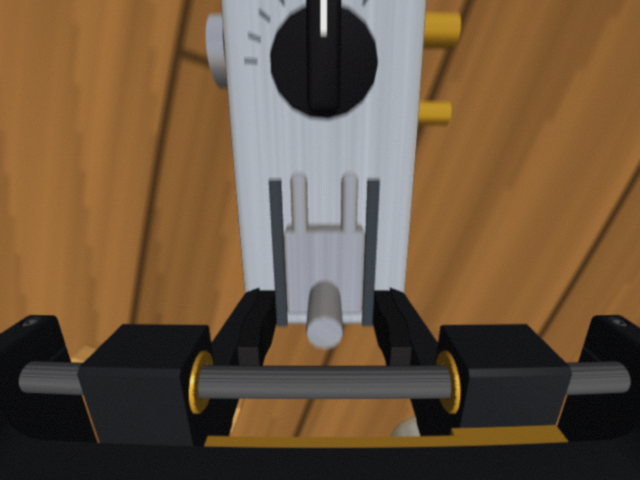

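Run:
```python
from h import *
c=cal('wrist');p,R=tool()
for z in (.083,.094): print(z,proj(c,[p[0],p[1],z]))
print(onz(c,324.5,333,.094),'carriage front',onz(c,324,227,.058),'knob',onz(c,324,62,.051))
```

```text
0.083 [323.68029347 324.98905988]
0.094 [323.66151139 339.64648627]
[0.53318976 0.14009773 0.094     ] carriage front [0.52196883 0.17354126 0.058     ] knob [0.49909221 0.24303675 0.051     ]
```

Request:
arm_command:
  deltas:
    - {"dx": -0.001, "dy": 0, "dz": 0, "wx": 0, "wy": 0, "wz": 0}
    - {"dx": -0.001, "dy": 0, "dz": 0, "wx": 0, "wy": 0, "wz": 0}
    - {"dx": -0.001, "dy": 0, "dz": 0, "wx": 0, "wy": 0, "wz": 0}
    - {"dx": -0.001, "dy": 0, "dz": 0, "wx": 0, "wy": 0, "wz": 0}
    - {"dx": -0.001, "dy": 0, "dz": 0, "wx": 0, "wy": 0, "wz": 0}
  claw: -1
  grip_force: 20

```text
clock: 6.5
tool_pos: [0.5318, 0.1436, 0.2306]
eef_rot: [-0.574, 0.413, -0.412, 0.574]
contact_force: [-0.7, 1.7, -0.2]
opening: 0.175
```

Request:
arm_command:
  deltas:
    - {"dx": -0.005, "dy": 0, "dz": 0, "wx": 0, "wy": 0, "wz": 0}
    - {"dx": -0.012, "dy": 0, "dz": 0, "wx": 0, "wy": 0, "wz": 0}
    - {"dx": -0.019, "dy": 0, "dz": 0, "wx": 0, "wy": 0, "wz": 0}
    - {"dx": -0.026, "dy": 0, "dz": 0, "wx": 0, "wy": 0, "wz": 0}
    - {"dx": -0.032, "dy": 0, "dz": 0, "wx": 0, "wy": 0, "wz": 0}

```text
clock: 7.0
tool_pos: [0.5218, 0.1735, 0.2307]
eef_rot: [-0.574, 0.413, -0.413, 0.574]
contact_force: [2.4, -2.3, -0.4]
opening: 0.174
```

Run:
```python
from h import *
st();im=snap('wrist','w8')
```

```text
t 7.0 p [0.5218 0.1735 0.2307] jaw yaw 18.54 tilt [ 0.  0. -1.] F [ 2.42 -2.27 -0.39] M [-0.453 -0.236  0.041] op 0.174 q [-0.42  0.86  0.03  1.92 -0.06  0.36 -0.02]
```

View pics/w8.png

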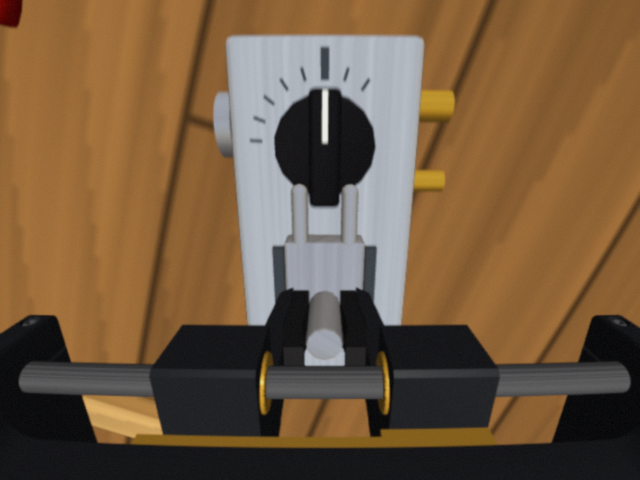

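Request:
arm_command:
  deltas:
    - {"dx": -0.004, "dy": 0, "dz": 0, "wx": 0, "wy": 0, "wz": 0}
    - {"dx": -0.008, "dy": 0, "dz": 0, "wx": 0, "wy": 0, "wz": 0}
    - {"dx": -0.011, "dy": 0, "dz": 0, "wx": 0, "wy": 0, "wz": 0}
    - {"dx": -0.014, "dy": 0, "dz": 0, "wx": 0, "wy": 0, "wz": 0}
    - {"dx": -0.016, "dy": 0, "dz": 0, "wx": 0, "wy": 0, "wz": 0}

```text
clock: 7.55
tool_pos: [0.5172, 0.1874, 0.2307]
eef_rot: [0.574, -0.413, 0.414, -0.574]
contact_force: [2.9, -6.1, -1.1]
opening: 0.175
```

Run:
```python
from h import *
st();p,_=tool();print(np.linalg.norm(p[:2]-[.4974,.2455]))
```

```text
t 7.55 p [0.5172 0.1874 0.2307] jaw yaw 18.48 tilt [ 0.001 -0.001 -1.   ] F [ 2.95 -6.12 -1.12] M [-1.272 -0.636  0.056] op 0.175 q [-0.45  0.86  0.03  1.92 -0.07  0.36 -0.04]
0.06139096938747309
```

Request:
arm_command:
  deltas:
    - {"dx": -0.002, "dy": 0, "dz": 0, "wx": 0, "wy": 0, "wz": 0}
    - {"dx": -0.004, "dy": 0, "dz": 0, "wx": 0, "wy": 0, "wz": 0}
    - {"dx": -0.005, "dy": 0, "dz": 0, "wx": 0, "wy": 0, "wz": 0}
    - {"dx": -0.005, "dy": 0, "dz": 0, "wx": 0, "wy": 0, "wz": 0}
    - {"dx": -0.005, "dy": 0, "dz": 0, "wx": 0, "wy": 0, "wz": 0}

```text
clock: 8.05
tool_pos: [0.5168, 0.1883, 0.2307]
eef_rot: [0.574, -0.413, 0.416, -0.572]
contact_force: [5.4, -10.3, -2.7]
opening: 0.175
```

Run:
```python
from h import *
st();p,_=tool();print(np.linalg.norm(p[:2]-[.4974,.2455]));snap('wrist','w9');st()
```

```text
t 8.05 p [0.5168 0.1883 0.2307] jaw yaw 18.24 tilt [ 0.002 -0.006 -1.   ] F [  5.37 -10.34  -2.68] M [-2.282 -1.042  0.024] op 0.175 q [-0.46  0.86  0.04  1.92 -0.07  0.36 -0.05]
0.06038960115317826
t 8.1 p [0.5169 0.1883 0.2308] jaw yaw 18.23 tilt [ 0.002 -0.006 -1.   ] F [  5.4  -10.78  -2.13] M [-2.263 -1.073  0.097] op 0.176 q [-0.46  0.86  0.04  1.92 -0.07  0.36 -0.05]
```

View pics/w9.png

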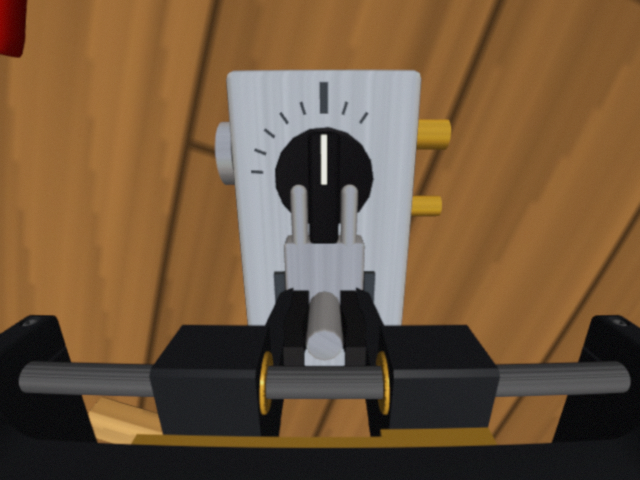

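The force rose to 12 N with no motion, so the lock is against its home stop with the prongs either side of the bar. Next I release and rise.

Request:
arm_command:
  deltas:
    - {"dx": 0.003, "dy": 0, "dz": 0, "wx": 0, "wy": 0, "wz": 0}
    - {"dx": 0.003, "dy": 0, "dz": 0, "wx": 0, "wy": 0, "wz": 0}
    - {"dx": 0.003, "dy": 0, "dz": 0, "wx": 0, "wy": 0, "wz": 0}
    - {"dx": 0.003, "dy": -0.001, "dz": 0, "wx": 0, "wy": 0, "wz": 0}
    - {"dx": 0.003, "dy": -0.005, "dz": 0, "wx": 0, "wy": 0, "wz": 0}
  claw: 0.1

```text
clock: 8.6
tool_pos: [0.5159, 0.1904, 0.2356]
eef_rot: [0.574, -0.413, 0.412, -0.574]
contact_force: [0.3, 0.5, -0.1]
opening: 0.549
```

Request:
arm_command:
  deltas:
    - {"dx": 0, "dy": -0.03, "dz": 0, "wx": 0, "wy": 0, "wz": 0}
    - {"dx": 0, "dy": -0.07, "dz": 0, "wx": 0, "wy": 0, "wz": 0}
    - {"dx": 0, "dy": -0.11, "dz": 0, "wx": 0, "wy": 0, "wz": 0}
    - {"dx": 0.02, "dy": -0.13, "dz": 0, "wx": 0, "wy": 0, "wz": 0}
    - {"dx": 0.04, "dy": -0.14, "dz": 0, "wx": 0, "wy": 0, "wz": 0}

```text
clock: 9.1
tool_pos: [0.5292, 0.1525, 0.3786]
eef_rot: [-0.573, 0.412, -0.413, 0.576]
contact_force: [-0.1, -0.7, 0.3]
opening: 0.548
```

Run:
```python
from h import *
import pickle
st();pickle.dump(cal('wrist'),open('pics/w10.pkl','wb'));snap('wrist','w10')
rel([.50,-.193,.37],down(99))
```

```text
t 9.1 p [0.5292 0.1525 0.3786] jaw yaw 18.64 tilt [ 0.004  0.002 -1.   ] F [-0.07 -0.73  0.34] M [-0.098  0.045 -0.008] op 0.548 q [-0.4   0.62  0.06  1.83 -0.05  0.68  0.01]
shift [ 0.314   0.0095 -0.1361] turn [-0.0029 -1.7937  0.0081]
```

View pics/w10.png

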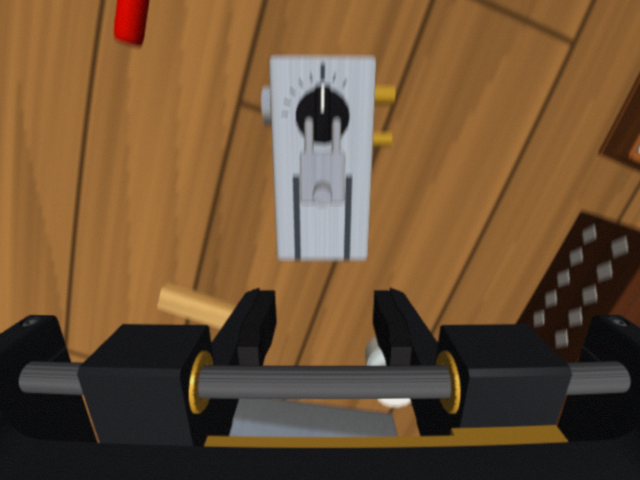

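Request:
arm_command:
  deltas:
    - {"dx": 0.04, "dy": 0, "dz": -0.015, "wx": 0, "wy": -0.12, "wz": 0}
    - {"dx": 0.08, "dy": 0, "dz": -0.03, "wx": 0, "wy": -0.28, "wz": 0}
    - {"dx": 0.12, "dy": 0, "dz": -0.05, "wx": 0, "wy": -0.44, "wz": 0}
    - {"dx": 0.16, "dy": 0, "dz": -0.07, "wx": 0, "wy": -0.6, "wz": 0}
    - {"dx": 0.2, "dy": 0, "dz": -0.085, "wx": 0, "wy": -0.76, "wz": 0}
  claw: 1

```text
clock: 9.65
tool_pos: [0.5109, -0.0658, 0.3754]
eef_rot: [0.671, -0.225, 0.224, -0.671]
contact_force: [0.7, 0.4, -0.0]
opening: 0.981
```

Run:
```python
from h import *
st()
rel([.50,-.193,.35],down(99))
```

```text
t 9.65 p [ 0.5109 -0.0658  0.3754] jaw yaw 53.05 tilt [-0.001  0.    -1.   ] F [ 0.74  0.38 -0.02] M [-0.027 -0.014  0.03 ] op 0.981 q [ 0.14  0.59 -0.17  1.93  0.16  0.64  0.81]
shift [ 0.0678  0.0254 -0.1082] turn [-0.     -1.0211 -0.0019]
```

Request:
arm_command:
  deltas:
    - {"dx": 0.015, "dy": 0.005, "dz": -0.025, "wx": 0, "wy": -0.18, "wz": 0}
    - {"dx": 0.03, "dy": 0.01, "dz": -0.05, "wx": 0, "wy": -0.36, "wz": 0}
    - {"dx": 0.045, "dy": 0.015, "dz": -0.075, "wx": 0, "wy": -0.54, "wz": 0}
    - {"dx": 0.06, "dy": 0.02, "dz": -0.1, "wx": 0, "wy": -0.72, "wz": 0}
    - {"dx": 0.068, "dy": 0.025, "dz": -0.108, "wx": 0, "wy": -0.9, "wz": 0}

```text
clock: 10.15
tool_pos: [0.4994, -0.1947, 0.35]
eef_rot: [0.707, 0.02, -0.021, -0.706]
contact_force: [-0.0, -0.7, -0.1]
opening: 0.996
```

Request:
arm_command:
  deltas:
    - {"dx": 0, "dy": 0, "dz": 0, "wx": 0, "wy": -0.1, "wz": 0}
    - {"dx": 0, "dy": 0, "dz": 0, "wx": 0, "wy": -0.12, "wz": 0}
    - {"dx": 0, "dy": 0, "dz": 0, "wx": 0, "wy": -0.12, "wz": 0}
    - {"dx": 0, "dy": 0, "dz": 0, "wx": 0, "wy": -0.12, "wz": 0}
    - {"dx": 0, "dy": 0, "dz": 0, "wx": 0, "wy": -0.12, "wz": 0}

```text
clock: 10.65
tool_pos: [0.5007, -0.1912, 0.3508]
eef_rot: [-0.705, -0.053, 0.053, 0.705]
contact_force: [0.7, 0.7, -0.7]
opening: 1.001
```

Run:
```python
from h import *
import pickle
st();pickle.dump(cal('wrist'),open('pics/w11.pkl','wb'));im=snap('wrist','w11')
```

```text
t 10.65 p [ 0.5007 -0.1912  0.3508] jaw yaw 98.62 tilt [ 0.  0. -1.] F [ 0.68  0.72 -0.74] M [ 0.051 -0.072  0.012] op 1.001 q [ 0.53  0.67 -0.41  1.88  0.41  0.67  1.59]
```

View pics/w11.png

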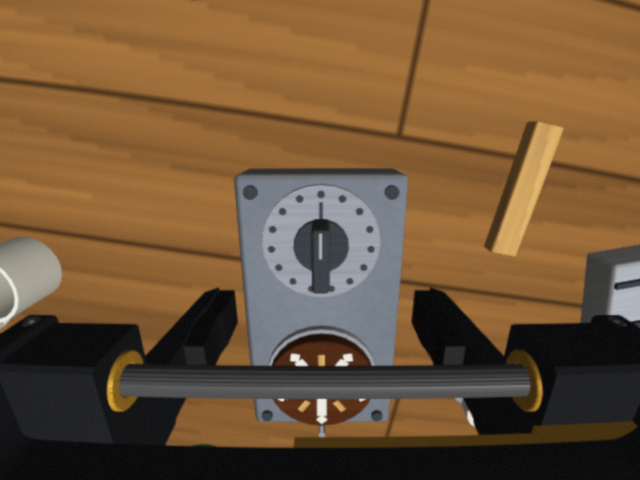

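Run:
```python
from h import *
import pickle
cw=pickle.load(open('pics/w11.pkl','rb'));ct=pickle.load(open('pics/top0.pkl','rb'))
im=cv2.imread('pics/w11.png');g=cv2.cvtColor(im,cv2.COLOR_BGR2GRAY)
cv2.imwrite('pics/w11c.png',cv2.resize(im[160:310,220:420],(800,600),interpolation=cv2.INTER_CUBIC))
m=((g>142)*255).astype(np.uint8);m[300:]=0;m[:165]=0;m[:,:255]=0;m[:,390:]=0
n,l,s,c=cv2.connectedComponentsWithStats(m);i=1+s[1:,4].argmax();print(s[i])
ct_=max(cv2.findContours((l==i).astype(np.uint8),0,1)[0],key=cv2.contourArea)
e=cv2.fitEllipse(cv2.convexHull(ct_));print(e)
k=onz(cw,*e[0],.056);print('idx',k)
print('tri',tri(cw,e[0],ct,(350+402.5/8.889-.5,195+286.5/8.889-.5)))
```

```text
[ 262  186  119  112 6604]
((320.8232116699219, 240.94732666015625), (111.29769897460938, 118.33150482177734), 89.10747528076172)
idx [ 0.51022001 -0.19232841  0.056     ]
tri (array([ 0.50969575, -0.19268838,  0.05822083]), np.float64(0.0006856380027569365))
```

View pics/w11c.png

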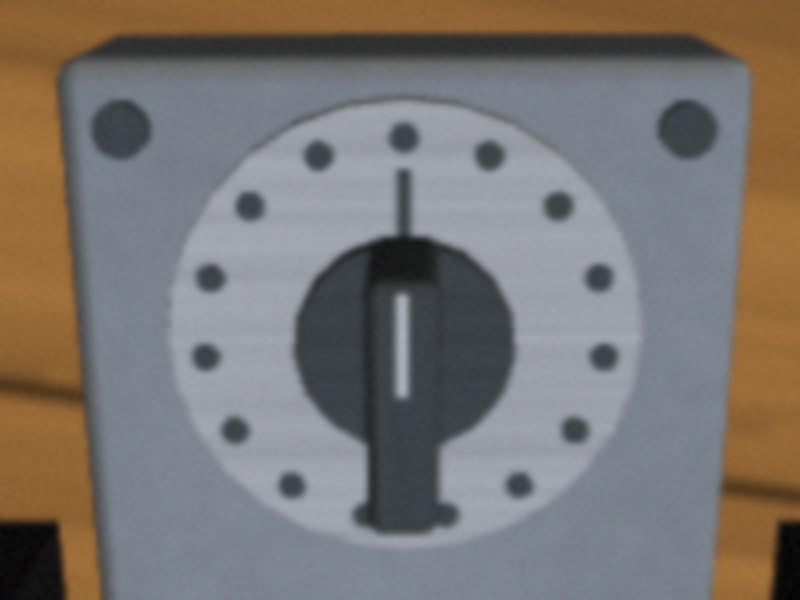

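Request:
arm_command:
  deltas:
    - {"dx": 0.009, "dy": 0.025, "dz": -0.0025, "wx": 0, "wy": 0, "wz": 0}
    - {"dx": 0.009, "dy": 0.055, "dz": -0.0025, "wx": 0, "wy": 0, "wz": 0}
    - {"dx": 0.009, "dy": 0.085, "dz": -0.0025, "wx": 0, "wy": 0, "wz": 0}
    - {"dx": 0.009, "dy": 0.113, "dz": -0.0025, "wx": 0, "wy": 0, "wz": 0}
    - {"dx": 0.009, "dy": 0.113, "dz": -0.0025, "wx": 0, "wy": 0, "wz": 0}

```text
clock: 11.2
tool_pos: [0.5087, -0.1923, 0.235]
eef_rot: [-0.704, -0.051, 0.055, 0.706]
contact_force: [0.2, 0.4, 0.3]
opening: 0.996
```

Run:
```python
from h import *
st();im=snap('wrist','w12')
```

```text
t 11.2 p [ 0.5087 -0.1923  0.235 ] jaw yaw 98.65 tilt [-0.006  0.001 -1.   ] F [0.16 0.38 0.3 ] M [ 0.071  0.01  -0.029] op 0.996 q [ 0.44  0.86 -0.28  1.93  0.53  0.43  1.49]
```

View pics/w12.png

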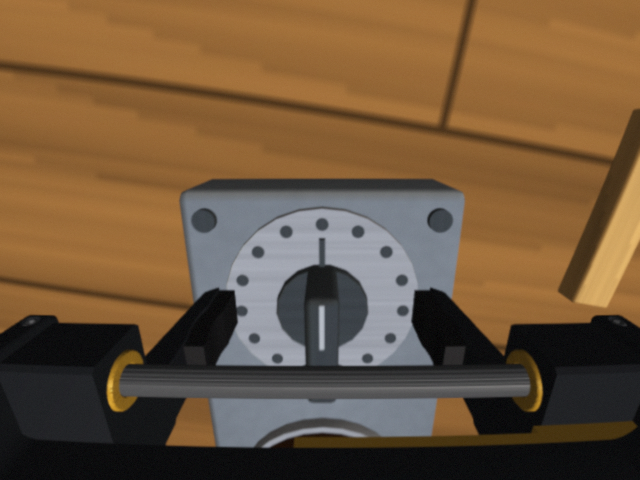

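Request:
arm_command:
  deltas:
    - {"dx": 0.001, "dy": 0, "dz": -0.001, "wx": 0, "wy": 0, "wz": 0}
    - {"dx": 0.001, "dy": 0, "dz": -0.001, "wx": 0, "wy": 0, "wz": 0}
    - {"dx": 0.001, "dy": 0, "dz": -0.001, "wx": 0, "wy": 0, "wz": 0}
    - {"dx": 0.001, "dy": 0, "dz": -0.001, "wx": 0, "wy": 0, "wz": 0}
    - {"dx": 0.001, "dy": 0, "dz": -0.001, "wx": 0, "wy": 0, "wz": 0}
  claw: -1
  grip_force: 40

```text
clock: 11.75
tool_pos: [0.511, -0.194, 0.2382]
eef_rot: [0.705, 0.053, -0.053, -0.705]
contact_force: [-0.0, 0.3, 0.1]
opening: 0.57
```

Request:
arm_command:
  deltas:
    - {"dx": 0, "dy": 0, "dz": 0, "wx": 0, "wy": 0, "wz": 0}
    - {"dx": 0, "dy": 0, "dz": 0, "wx": 0, "wy": 0, "wz": 0}
    - {"dx": 0, "dy": 0, "dz": 0, "wx": 0, "wy": 0, "wz": 0}
    - {"dx": 0, "dy": 0, "dz": 0, "wx": 0, "wy": 0, "wz": 0}
    - {"dx": 0, "dy": 0, "dz": 0, "wx": 0, "wy": 0, "wz": 0}

```text
clock: 12.25
tool_pos: [0.5109, -0.193, 0.2376]
eef_rot: [-0.705, -0.053, 0.053, 0.706]
contact_force: [-0.3, 2.9, -0.5]
opening: 0.154
```

Run:
```python
from h import *
st();im=snap('wrist','w13');st()
```

```text
t 12.25 p [ 0.5109 -0.193   0.2376] jaw yaw 98.66 tilt [-0.     0.001 -1.   ] F [-0.3   2.92 -0.53] M [0.655 0.194 0.049] op 0.154 q [ 0.45  0.86 -0.29  1.92  0.53  0.44  1.49]
t 12.3 p [ 0.5109 -0.193   0.2376] jaw yaw 98.66 tilt [-0.     0.001 -1.   ] F [-0.69  2.33  0.53] M [0.515 0.102 0.04 ] op 0.155 q [ 0.45  0.86 -0.29  1.92  0.53  0.44  1.49]
```

View pics/w13.png

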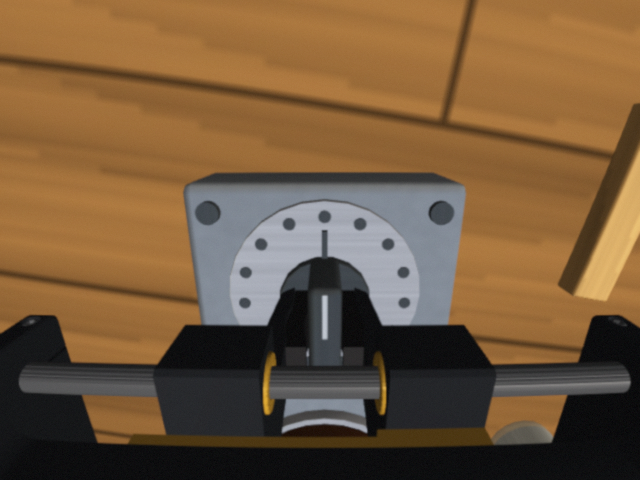

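Request:
arm_command:
  deltas:
    - {"dx": 0, "dy": 0, "dz": 0, "wx": 0, "wy": 0.06, "wz": 0}
    - {"dx": 0, "dy": 0, "dz": 0, "wx": 0, "wy": 0.14, "wz": 0}
    - {"dx": 0, "dy": 0, "dz": 0, "wx": 0, "wy": 0.22, "wz": 0}
    - {"dx": 0, "dy": 0, "dz": 0, "wx": 0, "wy": 0.3, "wz": 0}
    - {"dx": 0, "dy": 0, "dz": 0, "wx": 0, "wy": 0.38, "wz": 0}

```text
clock: 12.8
tool_pos: [0.5109, -0.1925, 0.2376]
eef_rot: [-0.705, 0.053, -0.052, 0.706]
contact_force: [-0.1, 3.8, 0.9]
opening: 0.156
```

Run:
```python
from h import *
st()
```

```text
t 12.8 p [ 0.5109 -0.1925  0.2376] jaw yaw 81.46 tilt [-0.001  0.002 -1.   ] F [-0.11  3.84  0.89] M [0.74  0.17  0.037] op 0.156 q [ 0.4   0.85 -0.22  1.93  0.41  0.41  1.3 ]
```

Request:
arm_command:
  deltas:
    - {"dx": 0, "dy": 0, "dz": 0, "wx": 0, "wy": 0.08, "wz": 0}
    - {"dx": 0, "dy": 0, "dz": 0, "wx": 0, "wy": 0.16, "wz": 0}
    - {"dx": 0, "dy": 0, "dz": 0, "wx": 0, "wy": 0.24, "wz": 0}
    - {"dx": 0, "dy": 0, "dz": 0, "wx": 0, "wy": 0.32, "wz": 0}
    - {"dx": 0, "dy": 0, "dz": 0, "wx": 0, "wy": 0.4, "wz": 0}

```text
clock: 13.3
tool_pos: [0.5111, -0.1921, 0.2376]
eef_rot: [-0.688, 0.162, -0.162, 0.689]
contact_force: [-0.5, 4.7, 1.3]
opening: 0.154
```

Run:
```python
from h import *
st()
```

```text
t 13.3 p [ 0.5111 -0.1921  0.2376] jaw yaw 63.52 tilt [-0.     0.002 -1.   ] F [-0.5   4.7   1.28] M [0.91  0.129 0.182] op 0.154 q [ 0.36  0.85 -0.15  1.93  0.29  0.39  1.11]
```

Request:
arm_command:
  deltas:
    - {"dx": 0, "dy": 0, "dz": 0, "wx": 0, "wy": 0.08, "wz": 0}
    - {"dx": 0, "dy": 0, "dz": 0, "wx": 0, "wy": 0.16, "wz": 0}
    - {"dx": 0, "dy": 0, "dz": 0, "wx": 0, "wy": 0.24, "wz": 0}
    - {"dx": 0, "dy": 0, "dz": 0, "wx": 0, "wy": 0.32, "wz": 0}
    - {"dx": 0, "dy": 0, "dz": 0, "wx": 0, "wy": 0.38, "wz": 0}

```text
clock: 13.8
tool_pos: [0.5113, -0.1917, 0.2376]
eef_rot: [-0.656, 0.263, -0.262, 0.658]
contact_force: [-0.4, 5.4, 1.6]
opening: 0.158
```

Run:
```python
from h import *
st();snap('wrist','w14');st()
```

```text
t 13.8 p [ 0.5113 -0.1917  0.2376] jaw yaw 46.47 tilt [-0.     0.003 -1.   ] F [-0.43  5.43  1.55] M [ 1.033 -0.064  0.239] op 0.158 q [ 0.32  0.85 -0.08  1.93  0.16  0.37  0.93]
t 13.85 p [ 0.5113 -0.1917  0.2376] jaw yaw 46.38 tilt [-0.     0.003 -1.   ] F [-0.38  5.07  0.43] M [ 1.119 -0.008  0.227] op 0.16 q [ 0.32  0.85 -0.08  1.93  0.16  0.37  0.93]
```

View pics/w14.png

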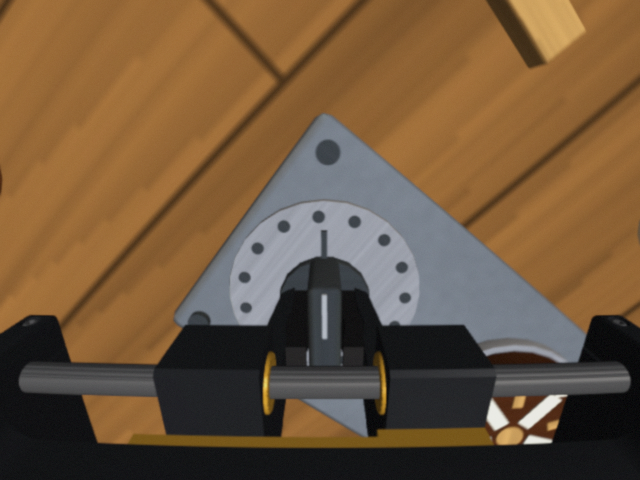

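Request:
arm_command:
  deltas:
    - {"dx": 0, "dy": 0, "dz": 0, "wx": 0, "wy": 0.1, "wz": 0}
    - {"dx": 0, "dy": 0, "dz": 0, "wx": 0, "wy": 0.2, "wz": 0}
    - {"dx": 0, "dy": 0, "dz": 0, "wx": 0, "wy": 0.3, "wz": 0}
    - {"dx": 0, "dy": 0, "dz": 0, "wx": 0, "wy": 0.38, "wz": 0}
    - {"dx": 0, "dy": 0, "dz": 0, "wx": 0, "wy": 0.44, "wz": 0}

```text
clock: 14.35
tool_pos: [0.5117, -0.1914, 0.2376]
eef_rot: [-0.601, 0.371, -0.371, 0.603]
contact_force: [1.3, 6.3, 1.2]
opening: 0.154
```

Request:
arm_command:
  deltas:
    - {"dx": 0, "dy": 0, "dz": 0, "wx": 0, "wy": 0, "wz": 0}
    - {"dx": 0, "dy": 0, "dz": 0, "wx": 0, "wy": 0, "wz": 0}
    - {"dx": 0, "dy": 0, "dz": 0, "wx": 0, "wy": 0, "wz": 0}
    - {"dx": 0, "dy": 0, "dz": 0, "wx": 0, "wy": 0, "wz": 0}
    - {"dx": 0, "dy": 0, "dz": 0, "wx": 0, "wy": 0, "wz": 0}

```text
clock: 14.85
tool_pos: [0.5117, -0.1914, 0.2376]
eef_rot: [-0.601, 0.371, -0.37, 0.604]
contact_force: [1.1, 6.5, 0.8]
opening: 0.156
```

Run:
```python
from h import *
import pickle
st();pickle.dump(cal('wrist'),open('pics/w15.pkl','wb'));im=snap('wrist','w15');snap('top','t2');snap('scene','s2');st()
b=cv2.imread('pics/w15.png');cv2.imwrite('pics/w15c.png',cv2.resize(b[190:340,220:420],(800,600),interpolation=cv2.INTER_CUBIC))
b=cv2.imread('pics/w13.png');cv2.imwrite('pics/w13c.png',cv2.resize(b[190:340,220:420],(800,600),interpolation=cv2.INTER_CUBIC))
```

```text
t 14.85 p [ 0.5117 -0.1914  0.2376] jaw yaw 26.84 tilt [ 0.001  0.003 -1.   ] F [1.08 6.53 0.85] M [ 1.188 -0.174  0.178] op 0.156 q [ 0.28  0.85 -0.01  1.93  0.01  0.36  0.73]
t 15.0 p [ 0.5117 -0.1914  0.2376] jaw yaw 26.84 tilt [ 0.001  0.003 -1.   ] F [1.17 5.66 0.76] M [ 1.233 -0.245  0.229] op 0.155 q [ 0.28  0.85 -0.01  1.93  0.01  0.36  0.73]
```

View pics/w15c.png

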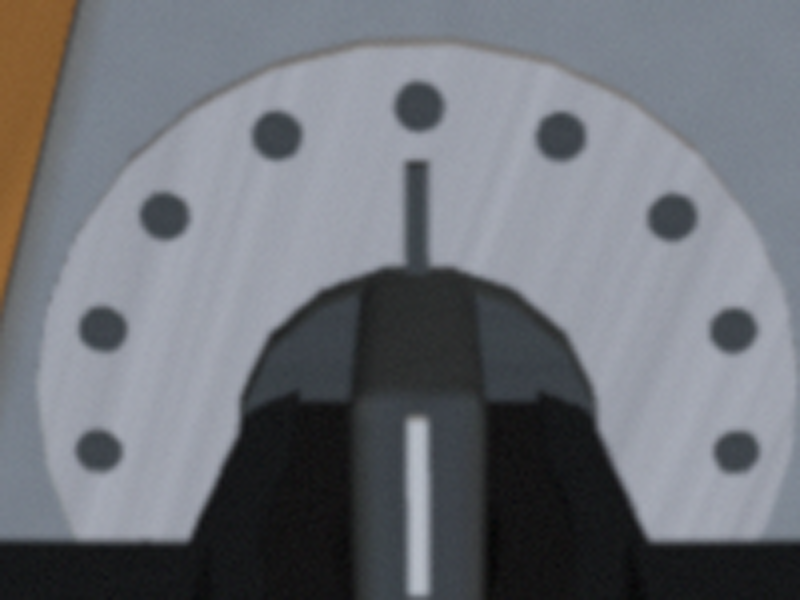

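View pics/w13c.png

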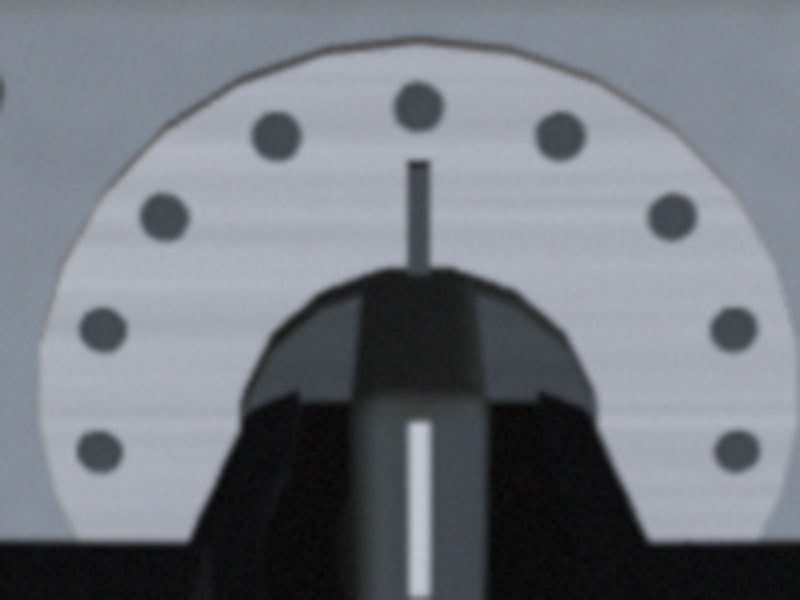

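View pics/t2.png

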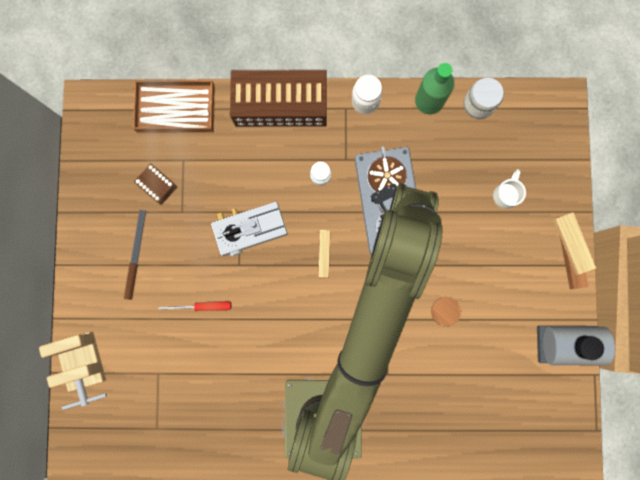

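The pointer sits at the third hole, about 0.5–0.9° short. I'll nudge it and check again.

Request:
arm_command:
  deltas:
    - {"dx": 0, "dy": 0, "dz": 0, "wx": 0, "wy": 0.005, "wz": 0}
    - {"dx": 0, "dy": 0, "dz": 0, "wx": 0, "wy": 0.01, "wz": 0}
    - {"dx": 0, "dy": 0, "dz": 0, "wx": 0, "wy": 0.013, "wz": 0}
    - {"dx": 0, "dy": 0, "dz": 0, "wx": 0, "wy": 0.013, "wz": 0}
    - {"dx": 0, "dy": 0, "dz": 0, "wx": 0, "wy": 0.013, "wz": 0}

```text
clock: 15.5
tool_pos: [0.5117, -0.1914, 0.2376]
eef_rot: [-0.599, 0.374, -0.373, 0.602]
contact_force: [0.2, 6.0, 0.8]
opening: 0.154
```

Run:
```python
from h import *
st();snap('wrist','w16')
b=cv2.imread('pics/w16.png')[190:340,220:420]
t=cv2.imread('pics/t2.png')[190:265,200:300]
cv2.imwrite('pics/fin.png',np.hstack([cv2.resize(b,(400,300),interpolation=2),cv2.resize(t,(400,300),interpolation=2)]))
```

```text
t 15.5 p [ 0.5117 -0.1914  0.2376] jaw yaw 26.26 tilt [ 0.001  0.003 -1.   ] F [0.19 6.01 0.84] M [ 1.212 -0.154  0.184] op 0.154 q [ 0.28  0.85 -0.01  1.93  0.01  0.36  0.72]
```

View pics/fin.png

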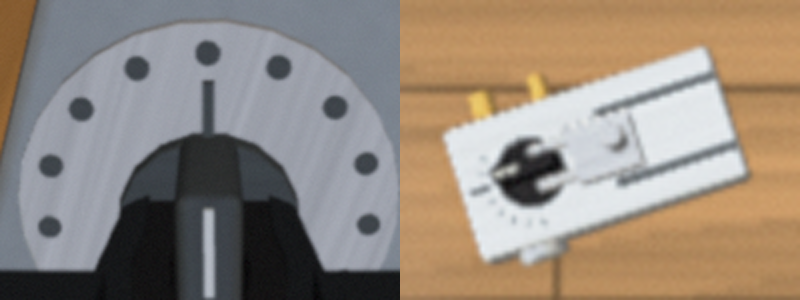

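The index pointer (col 208) is centred on the third hole (col 208). On the regulator, the pointer is at the long mark and the fork is over the bar. I'm handing in.

Run:
```python
from h import *
print(r.finish_job());st()
```

```text
the job is handed in; nothing more can be done
None
the job is handed in; nothing more can be done
```

The regulator is set and locked, and the indexing knob is held at its third stop. I handed the job in at about 15.6 s with the gripper still closed on the indexing knob; no verdict was reported.

- **Regulator knob:** I turned it about 49° clockwise until its pointer was on the long mark. After I let go, the wrist camera showed pointer and mark in line, both at column 327.
- **Fork lock:** I slid the lock until it stopped moving and the push had risen to about 12 N. The prongs are on either side of the knob's bar. My measured post-to-knob distance was 60–61 mm against the stated 63 mm. I put that down to the 1–2 mm error in my estimate of the knob's position.
- **Indexing knob:** I turned it 72.4° clockwise from rest; the third stop is at 72°. The clicks were not felt directly, since I only read forces between moves, so the count rests on the turn angle and the pictures. A small final nudge corrected a pointer that was 0.5–0.9° short, and it then sat centred on the hole. The grip is set to 40 N.
- **Other things on the bench:** the last top view shows them where they started.

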